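# Nudge the egg cup into the well of its saucer

### The arm

A 7-joint arm with a two-finger parallel gripper is mounted at the origin on a cart in front of the work surface, level with it; the furniture and walls round the work are solid. World frame = base frame: x ahead of the robot, y to its left, z up, the work surface at z = 0. Lengths are in m, angles in rad, forces in N, time in s.
With the tool pointing down it reaches from about 0.425 to 0.925 m from the base axis. Payload 6.8 kg.
Tool frame: the origin (TCP) lies at the very end of the fingers, on their centre line; the grasp point (between the pads) lies 19 mm behind it (r.tcp_to_grasp is the distance from the TCP to the grasp point, in m); z points along the fingers, y is the line along which they close (so a half turn about z gives the same grasp; the last joint's range is limited). The gripper opens to 85 mm and grips with 20 to 120 N. Pads are 22 mm wide; open, the fingers measure 114 mm over their backs; the gripper's body (76 mm by 85 mm) begins 54 mm behind the grasp point. The pads swing forward as they close: fully open they stand 13 mm farther back than shut.
Start: joints at [1.067, 0.477, 0.022, 1.555, -0.011, 1.109, -0.083], TCP at [0.26, -0.623, 0.231] pointing down, gripper open.
Joint ranges: [-2.96, 2.96], [-0.34, 2.1], [-1.41, 1.46], [0.24, 2.44], [-1.37, 4.51], [0.17, 1.92], [-2.96, 2.96]. Speed limits (rad/s): [2.39, 2.39, 3.14, 3.14, 3.14, 3.14, 3.14].

### API

Orientations are given as a rotation vector (axis times angle).
In Python, from bench import r gives the robot as it stands.
- The arm moves only by the tool step_arm, never from a script. Its argument "moves" is a list of rows, each a list of 7 numbers: the shift along the tool's x, y, z in mm, then the turn, a rotation vector about the tool's x, y, z in rad, then the finger opening in mm, from 0 to 85.4. A call has 1 to 8 rows; each row is the pose to reach, as a shift and turn from the pose commanded when the call began, along the tool's axes at that moment; what a row does not reach only later rows make up. A row lasts 1/10 s, in which the tool goes at most 50 mm and 8.59 degrees, less where a joint would pass 70% of its speed; a pose out of reach is approached as far as the arm can. A call with a gripper value outside its range is refused whole. The fingers move at their own pace and stop on an object; "grip_force" is the grip in N (left out, the last holds). Time passes only in rows, so rows that repeat a pose let the fingers close. It gives the time, the measured TCP pose, the force, the opening and the grip force at its end, in the units of the state.
- r.get_obs(): the state, without advancing time (a new reading comes with each control period).
- r.grab_frame(name): name is "scene" or "top" or "wrist"; returns a dict with "image" (420x560x3 uint8, red, green, blue), "depth" (420x560 float32, m along the optical axis (not along the pixel's ray), 0 where there is no reading), "mtx" (3x3 intrinsics, pixels), "rvec" (rotation vector, rad) and "tvec" (3), from world to camera coordinates, as OpenCV has them. Camera axes: x right, y down, z forward; pixel columns grow to the right and rows downward; lengths in m; the calibration is good to about 2 mm. A picture is of the moment at which its call begins.
- r.hand_in(): hands the job in; it is judged then, once.
The state is a dict: "clock": time; "joints": joint angles; "qvel": joint speeds; "tau": joint torques, N m; "tcp_pos": TCP position; "orientation": TCP orientation; "contact_force": force on the tool from outside, world axes, zero at the start; "moment": the same for the moment, N m; "grip_width": finger opening in m; "gripper_force": force on a finger pad.
Only numpy, scipy, OpenCV 4.12 (cv2) and the standard library are available. Lean on these libraries where they do the work, as an engineer would, in place of code of your own. Each camera call takes 0.05 s, during which the arm holds its last target. There are 200 camera calls.

### The job

Breakfast is laid for two, but one egg cup was set down beside the well of its saucer. Tap or push that egg cup gently across the saucer with the fingers until its foot drops into the well and it stands upright in the middle, with its egg still in it and the saucer still about where it was. Do not grip, lift or knock over the egg cup, do not touch the eggs, and leave the other setting and the things around alone.

Things in the scene. Friction and masses are not known exactly. Their poses are not given: they have to be found in the camera images.
- saucer_1: saucer of the misplaced egg cup: round grey-green stoneware, 131 mm across, loose, about 240 g; origin at the centre of its underside, z up. Rim 13 mm high; inside it a flat, 7 mm above the worktop, out to 56 mm from the centre, with a round well in the middle
- saucer_1_well (a point): centre of the well's floor, 4 mm above the saucer's underside, made for the foot of the egg cup: 45.6 mm across, 3 mm deep. A cup pushed towards it tips about 4 degrees as its foot comes over the edge, then drops 3 mm and stands level with 2 mm of play; pushed on past the middle, the foot catches on the far edge of the well and the cup tips over
- egg_cup_1: the misplaced egg cup, cream porcelain, 47 mm tall, 90 g: round foot 42 mm across, short stem, round bowl 49 mm across at its widest, 33 mm above the underside of the foot. Origin at the centre of that underside, z up. It starts level on the saucer's flat, 28 to 35 mm from the saucer's axis, on any side. Glazed: it slides easily (friction about 0.3)
- egg_cup_1_mouth (a point): centre of that egg cup's mouth, level with the rim, 47 mm above the underside of its foot; the rim is 48 mm across. The cup slides best when pushed at the widest part of the bowl or lower
- egg_1: the brown boiled egg standing loose in that egg cup, 42 mm thick, 56 mm tall, 58 g; origin near its middle, about level with the cup's rim; its top is about 27 mm above the rim
- saucer_2: the saucer of the other setting, the same as the first, to be left alone
- egg_cup_2: the egg cup of the other setting, the same as the first, already standing right in the well of its saucer, to be left alone; origin at the centre of the underside of the foot
- egg_2: the egg in the other egg cup, the same as the first; origin near its middle
- salt_shaker: a glass salt shaker with a grey top, 44 mm across, 90 mm tall, behind the settings; origin at the centre of its underside; bystander
- timer: a round kitchen timer, green below and cream above, 61 mm across, 48 mm tall, behind the settings; origin at the centre of its underside; bystander
- teaspoon_a: a steel teaspoon, 134 mm long, 12 mm high, lying along y between the settings and the front edge; origin at the centre of its underside; bystander

How it is judged:
By the outcome, as a careful person would: the job done as asked, in the order asked, and still so for the second after the job is handed in, with the robot touching nothing.
It also fails if it takes over 54 s, if anything falls off the work surface, if the arm or the gripper's body presses on something with over 40 N, if the wrist force passes 120 N, or if a joint passes its speed limit or range.

## Working session

There is one attempt and no reset: what is moved stays moved. The work goes in short steps, Python scripts to look and compute and a tool call to move; the robot and the scene stay as the last step left them, time stands still between calls to the robot, and variables do not carry over. Pictures are saved under pics/ and viewed, at most 10 in all, crops included, and the job is handed in when it is done.

Besides the shell and the picture viewer there is one more tool, called after "Request:" by a JSON object that holds its "method" and its "body", one argument or row to a line. step_arm: Moves the arm, as the interface text tells. Its arguments: {"type":"object","properties":{"moves":{"type":"array","items":{"type":"array","items":{"type":"number"}}},"grip_force":{"type":"number"}},"required":["moves"]}

```bash
mkdir -p pics; ls; python3 - <<'E'
from bench import r
import cv2,numpy as np
o=r.get_obs();print(o['clock'],o['tcp_pos'],o['orientation'],o['grip_width'])
a=[]
for n in("top","scene"):
    f=r.grab_frame(n);np.savez(f'{n}.npz',**f);a.append(f['image'])
    R=cv2.Rodrigues(f['rvec'])[0];print(n,-R.T@np.ravel(f['tvec']),R[2],f['mtx'][0,0])
    cv2.imwrite(f'pics/{n}0.png',f['image'][:,:,::-1])
E
```

```text
pics
0.0 [ 0.25999868 -0.62226735  0.23029906] [-3.07849985e+00 -6.17298862e-01  7.40905406e-04] 0.08553193254746362
top [0.45090618 0.30948969 0.8943321 ] [ 0.14723829  0.01365451 -0.98900679] 439.381685624645
scene [0.00676765 0.838951   0.44465738] [ 0.65652217 -0.61773397 -0.43287802] 397.10412304108564
```

View pics/top0.png

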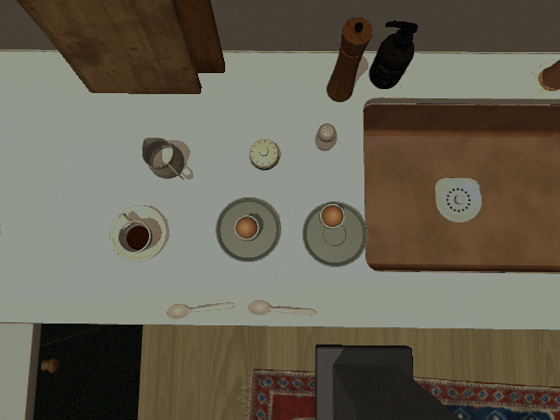

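View pics/scene0.png

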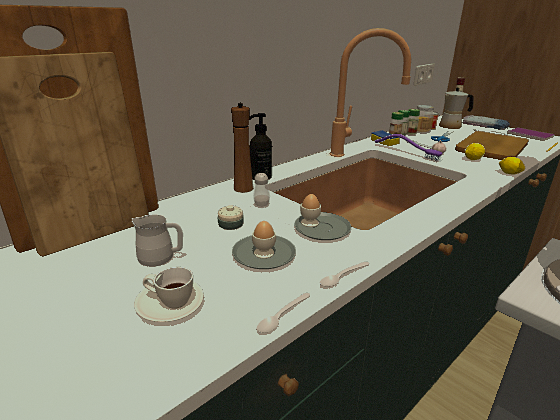

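The top view shows saucer_1 on the right, centre about (335,235), with its well at (334,234) and the misplaced cup at (332,215), so the cup is offset to +x. Cup 2 at (247,228) is seated. The timer is at (265,154) and the salt shaker at (326,136), both behind.

```bash
cat > h.py <<'E'
import cv2,numpy as np
def ray(f,uv,z):
    R=cv2.Rodrigues(np.asarray(f['rvec'],float))[0];t=np.ravel(f['tvec']);c=-R.T@t
    d=R.T@np.linalg.inv(f['mtx'])@np.array([uv[0],uv[1],1.]);return c+d*(z-c[2])/d[2]
def cloud(f):
    R=cv2.Rodrigues(np.asarray(f['rvec'],float))[0];t=np.ravel(f['tvec']);h,w=f['depth'].shape
    u,v=np.meshgrid(np.arange(w),np.arange(h));d=f['depth']
    p=np.stack([u,v,np.ones_like(u)],-1)@np.linalg.inv(f['mtx']).T*d[...,None]
    return (p-t)@R
def comps(m,lo=60):
    n,l,s,c=cv2.connectedComponentsWithStats(m.astype(np.uint8))
    return [(l==i,s[i],c[i]) for i in range(1,n) if s[i][4]>lo]
E
python3 - <<'E'
import numpy as np,cv2
from h import *
f=dict(np.load('top.npz'));P=cloud(f);im=f['image']
hsv=cv2.cvtColor(im,cv2.COLOR_RGB2HSV)
for u,v in [(335,250),(332,215),(247,228),(300,180),(333,205),(333,234),(325,228),(312,260),(265,154),(326,136)]: print((u,v),im[v,u],hsv[v,u],P[v,u].round(4))
roi=np.zeros(im.shape[:2],bool);roi[185:275,205:375]=1
egg=(hsv[...,0]<15)&(hsv[...,1]>110)&roi; egg[:,362:]=0
for m,s,c in comps(egg): print('egg',s,c,ray(f,c,.058).round(4),P[m][:,2].max())
v=im.max(2)
sau=(v<140)&roi
for m,s,c in comps(sau,500):
    k=max(cv2.findContours(m.astype(np.uint8),0,2)[0],key=cv2.contourArea)
    e=cv2.fitEllipse(cv2.convexHull(k));print('sau',s,e,ray(f,e[0],.013).round(4))
hi=(P[...,2]>.03)&(P[...,2]<.12)
for m,s,c in comps(hi&(P[...,0]<.9),40): print('hi',s,c.round(1),np.median(P[m],0).round(4),P[m].min(0).round(3),P[m].max(0).round(3))
E
```

```text
(335, 250) [108 107  91] [ 28  40 108] [0.4903 0.2021 0.0085]
(332, 215) [145 124  79] [ 20 116 145] [0.5518 0.2159 0.0812]
(247, 228) [146 106  65] [ 15 141 146] [0.5264 0.3741 0.0763]
(300, 180) [146 151 143] [ 49  14 151] [6.343e-01 2.723e-01 3.000e-04]
(333, 205) [90 83 74] [17 45 90] [0.5733 0.2118 0.063 ]
(333, 234) [105 104  86] [ 28  46 105] [0.5226 0.2054 0.0047]
(325, 228) [99 98 80] [28 49 99] [0.5346 0.2215 0.0052]
(312, 260) [145 151 144] [ 56  12 151] [0.4509 0.3095 0.8943]
(265, 154) [130 129 105] [ 29  49 130] [0.6767 0.3438 0.0472]
(326, 136) [134 121 101] [ 18  63 134] [0.7033 0.2264 0.0832]
egg [322 206  21  21 268] [332.0261194  215.61567164] [0.5535 0.2132 0.058 ] 0.8943321002832337
egg [236 217  21  21 259] [246.37837838 227.31660232] [0.5294 0.3768 0.058 ] 0.08106036125584569
sau [ 302  185   73   86 4153] ((367.72601318359375, 227.98292541503906), (85.07396697998047, 134.93800354003906), 80.75130462646484) [0.5348 0.1367 0.013 ]
sau [ 215  197   67   65 3363] ((248.08404541015625, 228.9824981689453), (65.31417083740234, 66.86019897460938), 64.6642074584961) [0
[... 354 characters left out ...]
30  33 572] [341.2  81.5] [0.8148 0.1968 0.0735] [0.806 0.165 0.03 ] [0.841 0.216 0.12 ]
hi [314 123  22  26 436] [325.1 136. ] [0.7056 0.227  0.0795] [0.693 0.203 0.03 ] [0.731 0.246 0.092]
hi [141 137  43  43 789] [161.3 156.3] [0.6662 0.5452 0.0605] [0.626 0.507 0.03 ] [0.703 0.583 0.089]
hi [249 139  29  28 638] [263.3 152.6] [0.6809 0.3478 0.0382] [0.655 0.32  0.03 ] [0.712 0.377 0.052]
hi [319 203  26  26 506] [331.3 215.8] [0.5518 0.216  0.0673] [0.53  0.19  0.036] [0.579 0.237 0.083]
hi [117 213  35  40 599] [130.2 233.2] [0.5191 0.6105 0.0508] [0.48  0.561 0.03 ] [0.557 0.628 0.063]
hi [234 215  25  26 500] [246.2 227.2] [0.5285 0.3762 0.0642] [0.507 0.355 0.033] [0.555 0.401 0.083]
```

Request:
{"method": "step_arm", "body": {
  "moves": [
    [30,-35,0,0,0,0,20],
    [65,-65,0,0,0,0,20],
    [100,-100,0,0,0,0,20],
    [130,-130,0,0,0,0,20],
    [160,-165,0,0,0,0,20],
    [195,-195,0,0,0,0,20],
    [225,-230,0,0,0,0,20],
    [260,-260,0,0,0,0,20]
  ]
}}

```text
clock: 0.9
tcp_pos: [0.3995, -0.2808, 0.2311]
orientation: [-3.08, -0.617, 0.001]
contact_force: [0.5, -0.2, 0.1]
grip_width: 0.0199
gripper_force: 0.0
```

Request:
{"method": "step_arm", "body": {
  "moves": [
    [32,-32,0,0,0,0,20],
    [64,-65,0,0,0,0,20],
    [96,-98,0,0,0,0,20],
    [130,-130,0,0,0,0,20],
    [160,-164,0,0,0,0,20],
    [194,-197,0,0,0,0,20],
    [226,-230,0,0,0,0,20],
    [260,-264,0,0,0,0,20]
  ]
}}

```text
clock: 1.7
tcp_pos: [0.5381, 0.0625, 0.2311]
orientation: [3.08, 0.617, -0.001]
contact_force: [0.6, -0.7, -0.6]
grip_width: 0.0202
gripper_force: 0.0
```

Request:
{"method": "step_arm", "body": {
  "moves": [
    [32,-32,0,0,0,0,20],
    [64,-65,0,0,0,0,20],
    [96,-98,0,0,0,0,20],
    [117,-120,0,0,0,0,20],
    [117,-120,0,0,0,0,20],
    [117,-120,0,0,0,0,20]
  ]
}}

```text
clock: 2.3
tcp_pos: [0.5993, 0.2172, 0.2305]
orientation: [3.08, 0.619, -0.002]
contact_force: [0.3, -0.4, 0.3]
grip_width: 0.0202
gripper_force: 0.0
```

```bash
python3 - <<'E'
from bench import r
import cv2,numpy as np
f=r.grab_frame("wrist");np.savez('wrist1.npz',**f);o=r.get_obs();print(o['clock'],o['tcp_pos'],o['orientation'],o['joints'])
R=cv2.Rodrigues(f['rvec'])[0];print(-R.T@np.ravel(f['tvec']),R[2],f['mtx'][0,0])
cv2.imwrite('pics/w1.png',f['image'][:,:,::-1])
E
```

```text
2.35 [0.5994525  0.21574942 0.23065356] [ 3.07936296e+00  6.16437406e-01 -2.12277760e-03] [-0.13866001  0.44966124 -0.41625294  1.62790602  0.19846397  1.10762398
 -1.7831213 ]
[0.66299285 0.24393705 0.37275446] [-0.25745932 -0.10814647 -0.96021823] 308.6615667182979
```

View pics/w1.png

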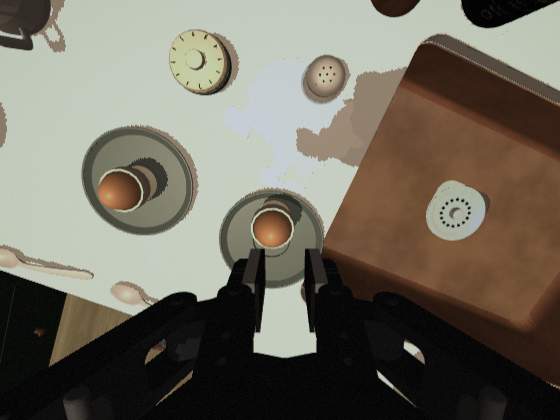

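The wrist view shows saucer_1 around (272,240) and its cup rim and egg at (272,228). The sink is close on the right. Fingers are at about (262,290) and (312,290).

```bash
cat >> h.py <<'E'
from scipy.optimize import least_squares
def circ(P,r,c0):
    s=least_squares(lambda p:np.hypot(P[:,0]-p[0],P[:,1]-p[1])-r,c0,loss='soft_l1',f_scale=.001)
    e=np.hypot(P[:,0]-s.x[0],P[:,1]-s.x[1])-r
    return s.x.round(4),round(float(np.median(abs(e))),4),round(float(np.median(e)),4)
def edgepts(f,z,c,lo,hi):
    "edge pixels cast on plane z, kept in an annulus round c"
    g=cv2.Canny(cv2.GaussianBlur(cv2.cvtColor(f['image'],cv2.COLOR_RGB2GRAY),(3,3),0),25,60)
    v,u=np.nonzero(g);P=np.array([ray(f,a,z) for a in zip(u,v)]);d=np.hypot(*(P[:,:2]-c).T)
    k=(d>lo)&(d<hi);return P[k],np.stack([u,v],1)[k]
def ring(f,z,c,r,w=.006):
    for _ in range(3):
        P,uv=edgepts(f,z,c,r-w,r+w)
        if len(P)<8:return None
        c,m,b=circ(P,r,c);w=max(w*.6,.003)
    return c,len(P),m,b
def egg(f,c,z=.060):
    h=cv2.cvtColor(f['image'],cv2.COLOR_RGB2HSV);m=(h[...,0]<16)&(h[...,1]>110)
    o=[(ray(f,q,z)[:2].round(4),s[4]) for _,s,q in comps(m,40)]
    return [x for x in o if np.hypot(*(x[0]-c))<.03]
E
python3 - <<'E'
from h import *
for n in('top','wrist1','scene'):
    f=dict(np.load(n+'.npz'))
    print(n,'saucer1',ring(f,.013,(.519,.206),.0655),'well',ring(f,.007,(.519,.206),.0228,.004),'saucer2',ring(f,.013,(.530,.377),.0655))
    print(' cup rim',ring(f,.054,(.5535,.213),.024,.005),'egg',egg(f,(.5535,.213)),'cup2',ring(f,.051,(.530,.377),.024,.005),egg(f,(.53,.377),.057))
E
```

```text
top saucer1 (array([0.5232, 0.2029]), 239, 0.0008, -0.0005) well (array([0.521 , 0.2058]), 86, 0.0009, -0.0) saucer2 (array([0.531 , 0.3767]), 238, 0.0006, -0.0004)
 cup rim (array([0.5553, 0.2145]), 73, 0.0011, -0.0005) egg [(array([0.5531, 0.2134]), np.int32(325))] cup2 (array([0.5292, 0.375 ]), 89, 0.0014, -0.0004) [(array([0.5295, 0.3769]), np.int32(320))]
wrist1 saucer1 (array([0.5214, 0.2031]), 336, 0.0011, -0.0005) well (array([0.5205, 0.2053]), 121, 0.0013, -0.0003) saucer2 (array([0.5301, 0.3765]), 397, 0.0004, 0.0001)
 cup rim (array([0.5532, 0.2132]), 246, 0.0011, -0.0002) egg [(array([0.5553, 0.2134]), np.int32(1043))] cup2 (array([0.5288, 0.3773]), 229, 0.001, -0.0002) [(array([0.531, 0.376]), np.int32(1253))]
scene saucer1 (array([0.5193, 0.2079]), 80, 0.0008, 0.0002) well (array([0.5176, 0.2072]), 21, 0.0019, -0.0003) saucer2 (array([0.5302, 0.3784]), 118, 0.0012, 0.0009)
 cup rim (array([0.5535, 0.2151]), 38, 0.0011, 0.0005) egg [] cup2 (array([0.5295, 0.3787]), 46, 0.001, 0.0002) [(array([0.5315, 0.3774]), np.int32(237))]
```

Request:
{"method": "step_arm", "body": {
  "moves": [
    [0,0,0,0,0,0.145,20],
    [0,0,0,0,0,0.29,20],
    [0,0,0,0,0,0.435,20],
    [0,0,0,0,0,0.58,20],
    [0,0,0,0,0,0.725,20],
    [0,0,0,0,0,0.87,20],
    [0,0,0,0,0,1.015,20],
    [0,0,0,0,0,1.16,20]
  ]
}}

```text
clock: 3.15
tcp_pos: [0.5997, 0.2144, 0.2315]
orientation: [2.909, -1.184, 0.001]
contact_force: [-0.6, -0.4, -0.7]
grip_width: 0.0201
gripper_force: 0.0
```

Request:
{"method": "step_arm", "body": {
  "moves": [
    [0,0,0,0,0,0.145,20],
    [0,0,0,0,0,0.29,20],
    [0,0,0,0,0,0.435,20],
    [0,0,0,0,0,0.58,20],
    [0,0,0,0,0,0.725,20],
    [0,0,0,0,0,0.87,20],
    [0,0,0,0,0,1.015,20],
    [0,0,0,0,0,1.16,20]
  ]
}}

```text
clock: 3.95
tcp_pos: [0.5998, 0.2166, 0.2341]
orientation: [-2.029, 2.395, 0.005]
contact_force: [1.0, -3.6, -3.0]
grip_width: 0.0202
gripper_force: 0.0
```

Request:
{"method": "step_arm", "body": {
  "moves": [
    [0,0,0,0,0,0.14,20],
    [0,0,0,0,0,0.28,20],
    [0,0,0,0,0,0.42,20],
    [0,0,0,0,0,0.56,20],
    [0,0,0,0,0,0.7,20],
    [0,0,0,0,0,0.84,20],
    [0,0,0,0,0,0.935,20],
    [0,0,0,0,0,0.935,20]
  ]
}}

```text
clock: 4.75
tcp_pos: [0.5676, 0.0965, 0.1154]
orientation: [-1.213, 2.72, 0.165]
contact_force: [0.0, -0.2, 0.6]
grip_width: 0.02
gripper_force: 0.0
```

```bash
cat > look.py <<'E'
import sys
from bench import r
from h import *
def look(tag,names=('wrist',),cup=(.5535,.2135),zc=.054,save=()):
    o=r.get_obs();R=cv2.Rodrigues(np.array(o['orientation']))[0]
    print(o['clock'],'tcp',np.round(o['tcp_pos'],4),'X',R[:,0].round(3),'Y',R[:,1].round(3),'F',np.round(o['contact_force'],1))
    for n in names:
        f=r.grab_frame(n)
        print(n,'saucer',ring(f,.013,(.5215,.2045),.0655),'well',ring(f,.007,(.521,.205),.0228,.004),'rim',ring(f,zc,cup,.024,.005),'egg',egg(f,cup,zc+.006))
        np.savez(f'{tag}_{n}.npz',**f)
        if n in save: cv2.imwrite(f'pics/{tag}_{n}.png',f['image'][:,:,::-1])
E
python3 -c "
from look import *
look('b',save=('wrist',))"
```

```text
4.75 tcp [0.5676 0.0965 0.1154] X [-0.659 -0.728 -0.189] Y [-0.746  0.666  0.036] F [ 0.  -0.2  0.6]
wrist saucer (array([0.5217, 0.2019]), 552, 0.0004, -0.0002) well (array([0.5224, 0.2027]), 155, 0.0011, 0.0003) rim (array([0.5539, 0.2133]), 217, 0.0014, 0.0001) egg [(array([0.5457, 0.2014]), np.int32(946))]
```

View pics/b_wrist.png

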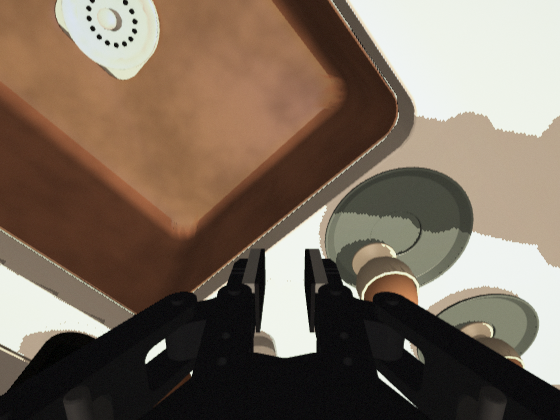

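The wrist view shows saucer_1 at (400,225), its cup at (388,280), and the gripper swung off toward the sink. A joint has evidently reached its limit, so I'll check that next.

```bash
python3 -c "
from bench import r
import numpy as np
o=r.get_obs();print(np.round(o['joints'],3),np.round(o['qvel'],2),np.round(o['contact_force'],1))
"
```

```text
[-1.078  1.044  1.454  2.051 -1.322  1.311 -2.958] [-0.01 -0.01  0.   -0.04  0.08  0.02 -0.  ] [-2.8 -2.1 -1.4]
```

```bash
cat > rel.py <<'E'
from bench import r
import numpy as np
from scipy.spatial.transform import Rotation as Ro
def rel(pos,ang):
    "tool-down pose with tool x at angle ang (deg): move in tool axes from the present pose"
    o=r.get_obs();R=Ro.from_rotvec(o['orientation'])
    a=np.deg2rad(ang);T=Ro.from_matrix(np.array([[np.cos(a),np.sin(a),0],[np.sin(a),-np.cos(a),0],[0,0,-1]]).T)
    print('move',(R.inv().apply(np.array(pos)-o['tcp_pos'])*1000).round(1),'turn',(R.inv()*T).as_rotvec().round(4),'j',np.round(o['joints'],2))
E
python3 -c "
from rel import *
rel((.56,.12,.25),-132);rel((.60,.19,.25),-90);rel((.60,.2157,.25),-44)"
```

```text
move [ -41.1   25.9 -130.5] turn [ 0.0378  0.1867 -0.0062] j [-1.08  1.04  1.45  2.05 -1.32  1.31 -2.96]
move [-118.3   43.2 -115.3] turn [-0.0323  0.1922 -0.7369] j [-1.08  1.04  1.45  2.05 -1.32  1.31 -2.96]
move [-136.9   60.4 -111.1] turn [-0.1134  0.1777 -1.537 ] j [-1.08  1.04  1.45  2.05 -1.32  1.31 -2.96]
```

Request:
{"method": "step_arm", "body": {
  "moves": [
    [-15,5,-25,0,0.03,-0.09,20],
    [-30,11,-50,0,0.07,-0.18,20],
    [-50,18,-75,-0.01,0.1,-0.3,20],
    [-70,26,-95,-0.02,0.13,-0.42,20],
    [-90,34,-105,-0.02,0.16,-0.54,20],
    [-105,39,-110,-0.03,0.18,-0.65,20],
    [-118,43,-115,-0.032,0.192,-0.737,20],
    [-118,43,-115,-0.032,0.192,-0.737,20]
  ]
}}

```text
clock: 5.6
tcp_pos: [0.6029, 0.1963, 0.2532]
orientation: [-2.237, 2.2, -0.005]
contact_force: [-0.2, -0.2, -0.0]
grip_width: 0.0201
gripper_force: 0.0
```

```bash
python3 -c "
from rel import *
o=r.get_obs();print(o['clock'],o['tcp_pos'],o['contact_force'])
rel((.60,.2157,.25),-90);rel((.60,.2157,.25),-40);rel((.60,.2157,.25),22);"
```

```text
5.6 [0.60292918 0.19626998 0.25321436] [-0.16307189 -0.24109189 -0.02098729]
move [-19.5   2.6   3.2] turn [-0.0054  0.0006  0.017 ] j [-1.22  0.84  1.41  1.69 -0.85  1.37 -2.79]
move [-19.5   2.6   3.2] turn [-0.0053 -0.0018 -0.8557] j [-1.22  0.84  1.41  1.69 -0.85  1.37 -2.79]
move [-19.5   2.6   3.2] turn [-0.0041 -0.0049 -1.9378] j [-1.22  0.84  1.41  1.69 -0.85  1.37 -2.79]
```

Request:
{"method": "step_arm", "body": {
  "moves": [
    [-4,0,0,0,0,-0.145,20],
    [-8,1,1,0,0,-0.29,20],
    [-12,1,2,0,0,-0.435,20],
    [-16,2,3,0,0,-0.58,20],
    [-20,3,3,0,0,-0.725,20],
    [-20,3,3,0,0,-0.87,20],
    [-20,3,3,0,0,-1.015,20],
    [-20,3,3,0,0,-1.16,20]
  ]
}}

```text
clock: 6.4
tcp_pos: [0.5981, 0.2127, 0.2485]
orientation: [3.08, -0.619, 0.004]
contact_force: [0.5, 0.0, -0.6]
grip_width: 0.0198
gripper_force: 0.0
```

Request:
{"method": "step_arm", "body": {
  "moves": [
    [0,0,0,0,0,-0.145,20],
    [0,0,0,0,0,-0.29,20],
    [0,0,0,0,0,-0.435,20],
    [0,0,0,0,0,-0.58,20],
    [0,0,0,0,0,-0.725,20],
    [0,0,0,0,0,-0.87,20],
    [0,0,0,0,0,-1.015,20],
    [0,0,0,0,0,-1.16,20]
  ]
}}

```text
clock: 7.2
tcp_pos: [0.598, 0.2125, 0.2484]
orientation: [2.914, 1.17, 0.003]
contact_force: [-0.2, -0.2, 0.2]
grip_width: 0.0199
gripper_force: 0.0
```

```bash
python3 -c "
from rel import *
o=r.get_obs();print(o['clock'],o['tcp_pos'],o['contact_force'])
rel((.597,.226,.25),110);rel((.597,.226,.25),195.5)"
```

```text
7.2 [0.59804352 0.212507   0.24844037] [-0.23392864 -0.15972958  0.16843247]
move [  8.6 -10.5  -1.6] turn [ 2.5000e-03  6.0000e-04 -1.1564e+00] j [-1.04  0.51  0.86  1.68 -0.42  1.14 -0.87]
move [  8.6 -10.5  -1.6] turn [ 1.8000e-03  2.7000e-03 -2.6487e+00] j [-1.04  0.51  0.86  1.68 -0.42  1.14 -0.87]
```

J7 is now moving the right way with plenty of range left, so I'll continue.

Request:
{"method": "step_arm", "body": {
  "moves": [
    [3,-3,0,0,0,-0.145,20],
    [6,-6,0,0,0,-0.29,20],
    [8,-10,0,0,0,-0.435,20],
    [9,-10,0,0,0,-0.58,20],
    [9,-10,0,0,0,-0.725,20],
    [9,-10,0,0,0,-0.87,20],
    [9,-10,0,0,0,-1.015,20],
    [9,-10,0,0,0,-1.16,20]
  ]
}}

```text
clock: 8.0
tcp_pos: [0.5977, 0.2258, 0.2483]
orientation: [1.796, 2.575, -0.0]
contact_force: [-0.2, -0.2, -0.0]
grip_width: 0.0196
gripper_force: 0.0
```

Request:
{"method": "step_arm", "body": {
  "moves": [
    [0,0,0,0,0,-0.145,20],
    [0,0,0,0,0,-0.29,20],
    [0,0,0,0,0,-0.435,20],
    [0,0,0,0,0,-0.58,20],
    [0,0,0,0,0,-0.725,20],
    [0,0,0,0,0,-0.87,20],
    [0,0,0,0,0,-1.015,20],
    [0,0,0,0,0,-1.16,20]
  ]
}}

```text
clock: 8.8
tcp_pos: [0.5977, 0.2257, 0.2482]
orientation: [0.091, 3.138, -0.003]
contact_force: [-0.2, 0.9, -0.7]
grip_width: 0.02
gripper_force: 0.0
```

Request:
{"method": "step_arm", "body": {
  "moves": [
    [0,0,0,0,0,-0.14,20],
    [0,0,0,0,0,-0.28,20],
    [0,0,0,0,0,-0.33,20],
    [0,0,0,0,0,-0.33,20],
    [0,0,0,0,0,-0.33,20]
  ]
}}

```text
clock: 9.3
tcp_pos: [0.598, 0.2267, 0.2484]
orientation: [-0.417, 3.111, -0.003]
contact_force: [-0.6, -0.6, 0.2]
grip_width: 0.0197
gripper_force: 0.0
```

```bash
python3 -c "
from look import *
from rel import rel
look('c',save=('wrist',))
rel((.597,.226,.25),195.5)"
```

```text
9.3 tcp [0.598  0.2267 0.2484] X [-0.965 -0.263 -0.002] Y [-0.263  0.965 -0.002] F [-0.6 -0.6  0.2]
wrist saucer (array([0.522 , 0.2028]), 462, 0.0005, -0.0004) well (array([0.5212, 0.2029]), 239, 0.0014, 0.0008) rim (array([0.5539, 0.2129]), 260, 0.0013, -0.0005) egg [(array([0.5518, 0.2122]), np.int32(1154))]
move [ 1.3 -0.8 -1.5] turn [-0.0021  0.0023 -0.0031] j [-0.64  0.41  0.24  1.64 -0.1   1.1   1.47]
```

View pics/c_wrist.png

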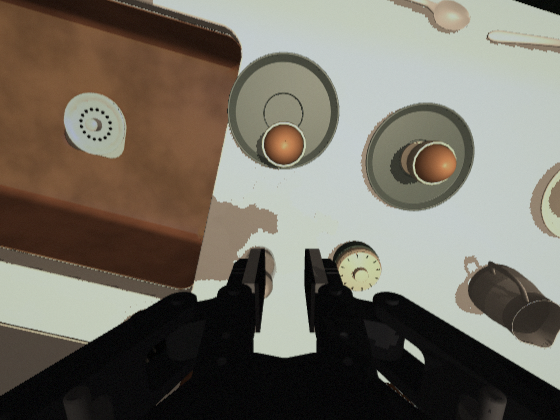

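The wrist view shows the cup at (284,145) and the well at (283,108), both in line with the finger gap at about column 285. I'll descend behind the cup.

Request:
{"method": "step_arm", "body": {
  "moves": [
    [0,0,40,0,0,-0.04,20],
    [0,0,80,0,0,-0.04,20],
    [0,0,120,0,0,-0.04,20],
    [0,0,155,0,0,-0.04,20],
    [0,0,185,0,0,-0.04,20],
    [0,0,205,0,0,-0.04,20],
    [0,0,220,0,0,-0.04,20],
    [0,0,220,0,0,-0.04,20]
  ]
}}

```text
clock: 10.15
tcp_pos: [0.5975, 0.2274, 0.0268]
orientation: [0.485, -3.104, 0.004]
contact_force: [-0.4, -0.8, -0.7]
grip_width: 0.0195
gripper_force: 0.0
```

```bash
python3 -c "
from look import *
from rel import rel
look('d',names=('wrist','top','scene'),save=('wrist','scene'))
rel((.5978,.227,.028),197.7)"
```

```text
10.15 tcp [0.5975 0.2274 0.0268] X [-0.952 -0.305  0.001] Y [-0.305  0.952 -0.003] F [-0.4 -0.8 -0.7]
wrist saucer (array([0.5205, 0.2028]), 1324, 0.0014, -0.0013) well (array([0.5214, 0.2031]), 594, 0.0009, 0.0004) rim (array([0.5531, 0.2124]), 1067, 0.0011, -0.0007) egg [(array([0.5508, 0.2119]), np.int32(9033))]
top saucer (array([0.5236, 0.2026]), 169, 0.0006, -0.0002) well (array([0.5215, 0.2063]), 85, 0.001, 0.0001) rim (array([0.5564, 0.2145]), 90, 0.0014, -0.0004) egg [(array([0.5512, 0.2141]), np.int32(288))]
scene saucer (array([0.5194, 0.2077]), 73, 0.0006, 0.0001) well (array([0.5198, 0.2078]), 18, 0.0014, -0.0006) rim (array([0.5538, 0.2151]), 35, 0.0011, 0.0009) egg []
move [ 2.4 -0.7  1.9] turn [-0.0018  0.0048  0.0015] j [-0.59  0.66  0.17  1.79 -0.16  0.7   1.56]
```

View pics/d_wrist.png

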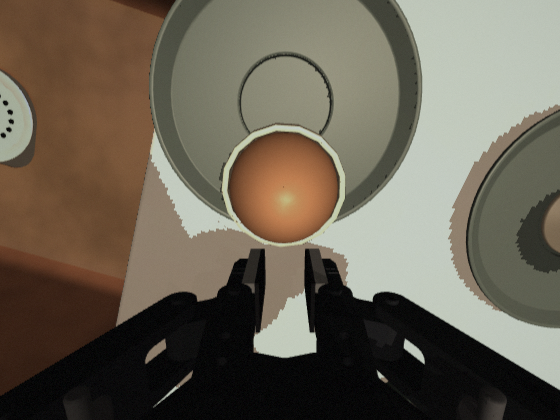

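The wrist view shows the cup at (284,184), the well at (286,97) and the fingers at (258,255) and (313,255), all in line. I'll start pushing slowly.

Request:
{"method": "step_arm", "body": {
  "moves": [
    [5,0,0,0,0,0,20],
    [9,0,0,0,0,0,20],
    [11,0,0,0,0,0,20],
    [13,0,0,0,0,0,20],
    [15,0,0,0,0,0,20],
    [17,0,0,0,0,0,20],
    [19,0,0,0,0,0,20],
    [21,0,0,0,0,0,20]
  ]
}}

```text
clock: 11.1
tcp_pos: [0.5789, 0.2218, 0.0288]
orientation: [-0.486, 3.1, -0.002]
contact_force: [0.7, 0.8, 0.9]
grip_width: 0.0198
gripper_force: 0.3
```

```bash
cat >> look.py <<'E'
def rep(tag,cup,zc=.054,save=(),names=('wrist',)):
    look(tag,names,cup,zc,save);o=r.get_obs();R=cv2.Rodrigues(np.array(o['orientation']))[0]
    f=dict(np.load(tag+'_wrist.npz'));a=ring(f,zc,cup,.024,.005)[0];w=ring(f,.007,(.521,.203),.0228,.004);w=w[0] if w else (.5214,.203)
    for n,q in(('cup',a),('well',w)): print(n,'in tool mm',((np.array([*q,0])-np.array([*o['tcp_pos'][:2],0]))@R*1000)[:2].round(1))
E
python3 -c "
from look import *
rep('e',(.546,.2105))"
```

```text
11.1 tcp [0.5789 0.2218 0.0288] X [-0.952 -0.306 -0.003] Y [-0.306  0.952 -0.002] F [0.7 0.8 0.9]
wrist saucer (array([0.5227, 0.2033]), 1694, 0.0012, -0.001) well (array([0.5212, 0.203 ]), 519, 0.0009, 0.0004) rim (array([0.5464, 0.2102]), 1047, 0.0013, -0.0002) egg [(array([0.5439, 0.2101]), np.int32(8374))]
cup in tool mm [34.1 -1.1]
well in tool mm [60.3 -0.2]
```

Request:
{"method": "step_arm", "body": {
  "moves": [
    [2,0,0,0,0,0,20],
    [4,0,0,0,0,0,20],
    [6,0.2,0,0,0,0,20],
    [8,0.4,0,0,0,0,20],
    [10,0.5,0,0,0,0,20],
    [12,0.6,0,0,0,0,20],
    [14,0.7,0,0,0,0,20],
    [16,0.8,0,0,0,0,20]
  ]
}}

```text
clock: 11.95
tcp_pos: [0.5633, 0.2176, 0.0287]
orientation: [-0.486, 3.1, -0.002]
contact_force: [0.4, 0.3, 0.2]
grip_width: 0.02
gripper_force: 0.2
```

```bash
python3 -c "
from look import *
rep('g',(.531,.2055),save=('wrist',))"
```

```text
11.95 tcp [0.5633 0.2176 0.0287] X [-0.952 -0.306 -0.003] Y [-0.306  0.952 -0.002] F [0.4 0.3 0.2]
wrist saucer (array([0.5222, 0.2034]), 1671, 0.0011, -0.0011) well (array([0.5211, 0.2031]), 406, 0.0009, 0.0003) rim (array([0.5296, 0.2055]), 1013, 0.0012, -0.0007) egg [(array([0.5261, 0.2052]), np.int32(8262))]
cup in tool mm [35.4 -1.2]
well in tool mm [44.3 -1. ]
```

View pics/g_wrist.png

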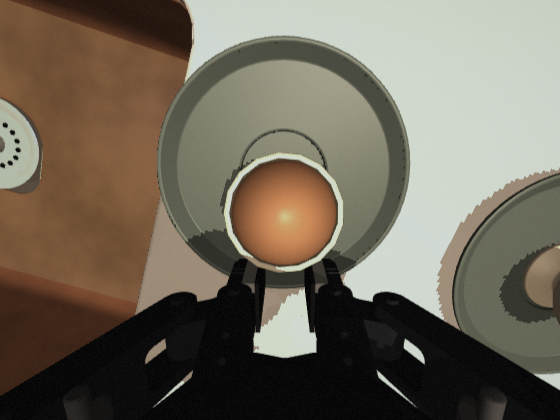

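The view shows the rim at (284,211), on line with the well at (285,170). The saucer hasn't moved. I'll continue more slowly.

Request:
{"method": "step_arm", "body": {
  "moves": [
    [1,0,0,0,0,0,20],
    [2,0,0,0,0,0,20],
    [3,0,0,0,0,0,20],
    [4,0,0,0,0,0,20],
    [5,0,0,0,0,0,20],
    [6,0,0,0,0,0,20],
    [7,0,0,0,0,0,20]
  ]
}}

```text
clock: 12.7
tcp_pos: [0.5567, 0.2155, 0.0286]
orientation: [-0.486, 3.101, -0.002]
contact_force: [-0.7, -0.5, 0.6]
grip_width: 0.0203
gripper_force: 0.2
```

```bash
python3 -c "
from look import *
rep('i',(.523,.2035),names=('wrist','scene'))
for n in('wrist','scene'):
  f=dict(np.load('i_%s.npz'%n));P=cloud(f);m=np.hypot(P[...,0]-.522,P[...,1]-.203)<.03;print(n,'top z',np.sort(P[m][:,2])[-20:].mean())
for t in ('d_wrist','d_scene'):
  f=dict(np.load(t+'.npz'));P=cloud(f);m=np.hypot(P[...,0]-.553,P[...,1]-.2125)<.028;z=P[m][:,2];z=z[z<.09];print(t,np.sort(z)[-20:].mean())
"
```

```text
12.7 tcp [0.5567 0.2155 0.0286] X [-0.952 -0.306 -0.003] Y [-0.306  0.952 -0.002] F [-0.7 -0.5  0.6]
wrist saucer (array([0.5222, 0.2035]), 1541, 0.0011, -0.001) well (array([0.521 , 0.2034]), 386, 0.001, 0.0003) rim (array([0.5217, 0.2035]), 1145, 0.0013, -0.0005) egg [(array([0.5194, 0.2031]), np.int32(8253))]
scene saucer (array([0.5197, 0.207 ]), 84, 0.0012, 0.0007) well (array([0.5215, 0.2064]), 27, 0.001, -0.0001) rim (array([0.5247, 0.2054]), 32, 0.0013, -0.0002) egg []
cup in tool mm [36.9 -0.7]
well in tool mm [37.6 -1.1]
wrist top z 0.12939916842467608
scene top z 0.4671505779730891
d_wrist 0.08193763923653047
d_scene 0.08121546407862029
```

Request:
{"method": "step_arm", "body": {
  "moves": [
    [0.5,0,0,0,0,0,20],
    [1,0,0,0,0,0,20],
    [1.5,0,0,0,0,0,20],
    [2,0,0,0,0,0,20],
    [2.5,0,0,0,0,0,20],
    [2.5,0,0,0,0,0,20]
  ]
}}

```text
clock: 13.4
tcp_pos: [0.5543, 0.2147, 0.0286]
orientation: [-0.486, 3.101, -0.002]
contact_force: [1.1, 0.5, 0.1]
grip_width: 0.0199
gripper_force: 0.2
```

```bash
cat >> look.py <<'E'
def top(tag,c):
    for n in('wrist','scene'):
        f=dict(np.load(f'{tag}_{n}.npz'));P=cloud(f);h=cv2.cvtColor(f['image'],cv2.COLOR_RGB2HSV)
        m=(np.hypot(P[...,0]-c[0],P[...,1]-c[1])<.03)&(h[...,0]<20)&(h[...,1]>100)&(P[...,2]<.1);print(n,'egg top z',np.sort(P[m][:,2])[-20:].mean().round(4))
E
python3 -c "
from look import *
rep('j',(.522,.2035),names=('wrist','scene'),save=('wrist','scene'))
top('j',(.522,.2035));top('i',(.522,.2035));top('d',(.553,.2125))
a=[dict(np.load(t+'_scene.npz'))['image'][190:270,270:370] for t in 'dij']
cv2.imwrite('pics/cmp.png',cv2.resize(np.hstack(a),None,fx=2.6,fy=2.6,interpolation=2)[:,:,::-1])
"
```

```text
13.4 tcp [0.5543 0.2147 0.0286] X [-0.952 -0.306 -0.003] Y [-0.306  0.952 -0.002] F [1.1 0.5 0.1]
wrist saucer (array([0.5222, 0.2034]), 1523, 0.0011, -0.001) well (array([0.521 , 0.2033]), 339, 0.0012, 0.0006) rim (array([0.5197, 0.2028]), 1086, 0.0012, -0.0003) egg [(array([0.5171, 0.2023]), np.int32(8260))]
scene saucer (array([0.521 , 0.2053]), 71, 0.0014, 0.0008) well (array([0.5219, 0.2055]), 25, 0.0013, -0.0003) rim (array([0.5223, 0.2023]), 31, 0.0011, -0.0003) egg []
cup in tool mm [36.6 -0.7]
well in tool mm [35.2 -1.7]
wrist egg top z 0.0933
scene egg top z 0.0805
wrist egg top z 0.0912
scene egg top z 0.0808
wrist egg top z 0.083
scene egg top z 0.0811
```

View pics/cmp.png

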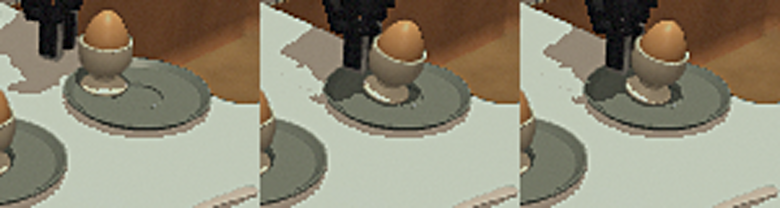

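The three scene crops (start, previous, now) show the cup tipped slightly forward over the well edge, not yet dropped. I'll go on in small steps.

Request:
{"method": "step_arm", "body": {
  "moves": [
    [0.4,0,0,0,0,0,20],
    [0.8,0,0,0,0,0,20],
    [1.2,0,0,0,0,0,20],
    [1.2,0,0,0,0,0,20]
  ]
}}

```text
clock: 13.9
tcp_pos: [0.5532, 0.2143, 0.0286]
orientation: [-0.486, 3.101, -0.002]
contact_force: [1.6, -1.0, 0.2]
grip_width: 0.0199
gripper_force: 0.2
```

```bash
python3 -c "
from look import *
rep('k',(.5205,.203),names=('wrist','scene'))
top('k',(.521,.203))"
```

```text
13.9 tcp [0.5532 0.2143 0.0286] X [-0.952 -0.306 -0.003] Y [-0.306  0.952 -0.002] F [ 1.6 -1.   0.2]
wrist saucer (array([0.5222, 0.2033]), 1535, 0.0011, -0.001) well (array([0.5208, 0.204 ]), 332, 0.0012, 0.0003) rim (array([0.5189, 0.2025]), 1015, 0.0014, -0.0003) egg [(array([0.5159, 0.2019]), np.int32(8240))]
scene saucer (array([0.5198, 0.2069]), 79, 0.0011, 0.0006) well (array([0.5214, 0.2054]), 20, 0.0011, -0.0002) rim (array([0.522, 0.202]), 30, 0.0009, 0.0001) egg []
cup in tool mm [36.3 -0.8]
well in tool mm [34.2 -1.7]
wrist egg top z 0.0868
scene egg top z 0.0811
```

Request:
{"method": "step_arm", "body": {
  "moves": [
    [0.3,0,0,0,0,0,20],
    [0.6,0,0,0,0,0,20],
    [0.9,0,0,0,0,0,20],
    [0.9,0,0,0,0,0,20]
  ]
}}

```text
clock: 14.4
tcp_pos: [0.5524, 0.214, 0.0286]
orientation: [-0.486, 3.101, -0.002]
contact_force: [0.5, 0.3, -0.8]
grip_width: 0.02
gripper_force: 0.2
```

```bash
python3 -c "
from look import *
rep('l',(.5200,.203),names=('wrist','scene'))
top('l',(.521,.203))"
```

```text
14.4 tcp [0.5524 0.214  0.0286] X [-0.952 -0.306 -0.003] Y [-0.306  0.952 -0.002] F [ 0.5  0.3 -0.8]
wrist saucer (array([0.5222, 0.2033]), 1521, 0.0011, -0.001) well (array([0.5207, 0.2045]), 331, 0.0014, 0.0003) rim (array([0.5185, 0.2022]), 1018, 0.0013, -0.0005) egg [(array([0.5151, 0.2017]), np.int32(8253))]
scene saucer (array([0.5199, 0.2061]), 79, 0.0013, 0.001) well (array([0.5218, 0.2053]), 21, 0.0014, -0.0003) rim (array([0.5219, 0.2031]), 32, 0.0013, -0.0004) egg []
cup in tool mm [35.9 -0.9]
well in tool mm [33.2 -0.8]
wrist egg top z 0.092
scene egg top z 0.0807
```

Request:
{"method": "step_arm", "body": {
  "moves": [
    [0.3,0,0,0,0,0,20],
    [0.6,0,0,0,0,0,20],
    [0.9,0,0,0,0,0,20],
    [0.9,0,0,0,0,0,20]
  ]
}}

```text
clock: 14.9
tcp_pos: [0.5515, 0.2138, 0.0286]
orientation: [-0.486, 3.101, -0.002]
contact_force: [1.4, 1.1, -0.4]
grip_width: 0.02
gripper_force: 0.2
```

```bash
python3 -c "
from look import *
rep('m',(.5195,.203),names=('wrist','scene'))
top('m',(.521,.203))
a=[dict(np.load(t+'_scene.npz'))['image'][190:250,290:360] for t in 'jm']
b=dict(np.load('m_wrist.npz'))['image'][100:300,160:420]
cv2.imwrite('pics/cmp2.png',np.hstack([cv2.resize(np.hstack(a),(467,200),interpolation=2),b])[:,:,::-1])
"
```

```text
14.9 tcp [0.5515 0.2138 0.0286] X [-0.952 -0.306 -0.003] Y [-0.306  0.952 -0.002] F [ 1.4  1.1 -0.4]
wrist saucer (array([0.5223, 0.2033]), 1458, 0.0011, -0.001) well (array([0.5204, 0.2049]), 299, 0.0014, 0.0005) rim (array([0.5178, 0.2019]), 1008, 0.0012, -0.0006) egg [(array([0.5142, 0.2014]), np.int32(8252))]
scene saucer (array([0.5195, 0.2071]), 84, 0.001, 0.0004) well (array([0.5235, 0.2055]), 28, 0.0013, -0.0002) rim (array([0.5209, 0.2004]), 28, 0.001, -0.0002) egg []
cup in tool mm [35.7 -1. ]
well in tool mm [32.6 -1.1]
wrist egg top z 0.0844
scene egg top z 0.0809
```

View pics/cmp2.png

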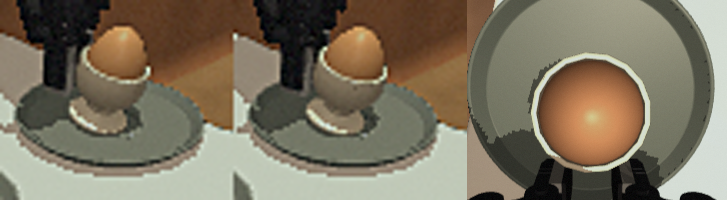

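The crops show the cup still tipped, with the foot's back edge on the well edge and dark well still visible ahead of the foot. I'll go on.

Request:
{"method": "step_arm", "body": {
  "moves": [
    [0.3,0,0,0,0,0,20],
    [0.6,0,0,0,0,0,20],
    [0.9,0,0,0,0,0,20],
    [0.9,0,0,0,0,0,20]
  ]
}}

```text
clock: 15.4
tcp_pos: [0.5506, 0.2135, 0.0286]
orientation: [-0.486, 3.101, -0.002]
contact_force: [1.3, -0.2, 0.5]
grip_width: 0.0199
gripper_force: 0.2
```

```bash
python3 -c "
from look import *
rep('n',(.5190,.202),names=('wrist','scene'))"
```

```text
15.4 tcp [0.5506 0.2135 0.0286] X [-0.952 -0.306 -0.003] Y [-0.306  0.952 -0.002] F [ 1.3 -0.2  0.5]
wrist saucer (array([0.5223, 0.2033]), 1469, 0.0011, -0.001) well (array([0.5197, 0.2048]), 305, 0.0015, 0.0005) rim (array([0.5171, 0.2016]), 1012, 0.0011, -0.0007) egg [(array([0.5134, 0.2011]), np.int32(8239))]
scene saucer (array([0.5196, 0.2074]), 74, 0.0009, 0.0002) well (array([0.5227, 0.2057]), 33, 0.0012, -0.0003) rim (array([0.5204, 0.2005]), 32, 0.0012, -0.0002) egg []
cup in tool mm [35.6 -1.1]
well in tool mm [32.6 -1.1]
```

Request:
{"method": "step_arm", "body": {
  "moves": [
    [0.3,0,0,0,0,0,20],
    [0.6,0,0,0,0,0,20],
    [0.6,0,0,0,0,0,20]
  ]
}}

```text
clock: 15.8
tcp_pos: [0.55, 0.2133, 0.0286]
orientation: [-0.486, 3.101, -0.002]
contact_force: [0.3, -0.4, 0.2]
grip_width: 0.0199
gripper_force: 0.2
```

```bash
cat >> look.py <<'E'
def q(tag,c=(.517,.202)):
    o=r.get_obs();R=cv2.Rodrigues(np.array(o['orientation']))[0];f=r.grab_frame('wrist');np.savez(tag+'_wrist.npz',**f)
    s=r.grab_frame('scene');np.savez(tag+'_scene.npz',**s)
    e=egg(f,c)[0][0];print(o['clock'],'egg',e,'in tool',((np.array([*e,0])-np.array([*o['tcp_pos'][:2],0]))@R*1000)[:2].round(1),'F',np.round(o['contact_force'],1))
    h=cv2.cvtColor(s['image'],cv2.COLOR_RGB2HSV);m=(h[...,0]<16)&(h[...,1]>110);m[:,:290]=0;m[:,350:]=0;m[:185]=0;m[240:]=0
    for a in comps(m,100): print('scene egg px',a[1],a[2].round(2),'principal axis',np.round(np.degrees(np.arctan2(*np.linalg.eigh(np.cov(np.array(np.nonzero(a[0]))))[1][::-1,1])),1))
E
python3 -c "
from look import *
q('o')"
```

```text
15.8 egg [0.5128 0.201 ] in tool [39.2 -0.3] F [ 0.3 -0.4  0.2]
scene egg px [290 185  15  21 133] [294.34 194.61] principal axis -155.1
scene egg px [318 185  32  31 778] [335.35 199.26] principal axis 131.4
```

```bash
python3 -c "
from look import *
f=dict(np.load('scene.npz'));print(ring(f,.007,(.5195,.2075),.0228,.003),ring(f,.007,(.5195,.2075),.056,.004),ring(f,.013,(.5195,.2075),.0655,.004))
def ov(tag,w):
    f=dict(np.load(tag+'.npz'));b=f['image'][185:245,285:365];b=cv2.resize(b,(400,300),interpolation=2)
    for rad,z,c,col in((.0228,.007,w,(255,0,0)),(.0655,.013,w,(0,255,0))):
        t=np.linspace(0,6.28,60);p=np.stack([c[0]+rad*np.cos(t),c[1]+rad*np.sin(t),0*t+z],1)
        u=cv2.projectPoints(p,f['rvec'],f['tvec'],f['mtx'],None)[0][:,0];u=(u-[285,185]+.5)*5
        cv2.polylines(b,[u.astype(int)],True,col,1)
    return b
w=ring(dict(np.load('scene.npz')),.013,(.5195,.2075),.0655,.004)[0]
o=dict(np.load('o_scene.npz'))['image']
raw=cv2.resize(o[185:245,285:365],(400,300),interpolation=2);c2=cv2.resize(o[210:270,224:304],(400,300),interpolation=2)
cv2.imwrite('pics/ov.png',np.vstack([np.hstack([raw,ov('o_scene',w)]),np.hstack([ov('scene',w),c2])])[:,:,::-1])
"
```

```text
(array([0.519 , 0.2081]), 20, 0.0017, -0.0005) (array([0.5195, 0.2082]), 61, 0.0011, 0.0003) (array([0.5193, 0.2079]), 81, 0.0008, 0.0002)
```

View pics/ov.png

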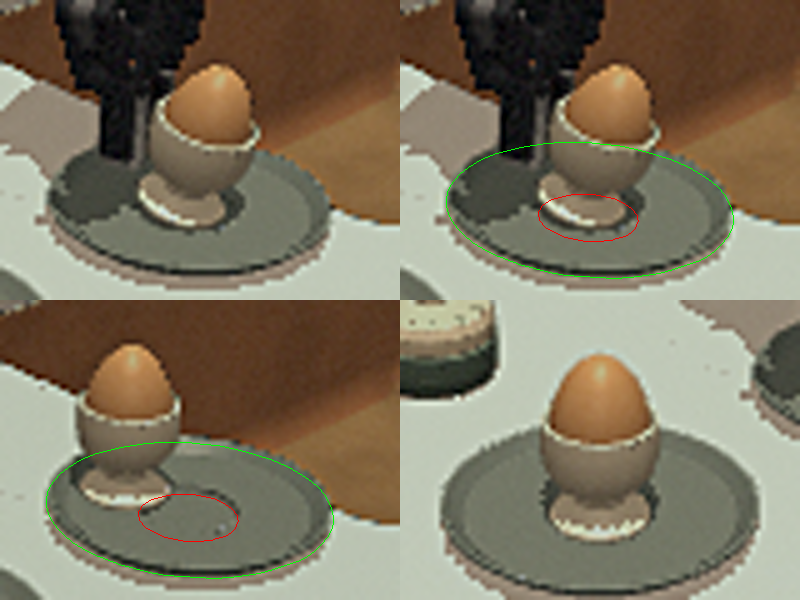

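The view shows the upper panels' cup leaning clearly more than 4°, probably because pad friction is holding its back up. The foot spans about 138–230 px and the well about 143–243 px, so it is a few mm short. I'll ease the fingers back slowly so it settles, then measure.

Request:
{"method": "step_arm", "body": {
  "moves": [
    [-0.5,0,0,0,0,0,20],
    [-1,0,0,0,0,0,20],
    [-1.5,0,0,0,0,0,20],
    [-2,0,0,0,0,0,20],
    [-2.5,0,0,0,0,0,20],
    [-3,0,0,0,0,0,20],
    [-3.5,0,0,0,0,0,20],
    [-4,0,0,0,0,0,20]
  ]
}}

```text
clock: 16.7
tcp_pos: [0.554, 0.2146, 0.0286]
orientation: [-0.486, 3.1, -0.002]
contact_force: [0.4, -0.4, 0.5]
grip_width: 0.0198
gripper_force: 0.2
```

```bash
cat >> look.py <<'E'
def lean(tag):
    "tilt seen in the scene view: egg contour axis and foot/rim brightness, by pixels"
    s=dict(np.load(tag+'_scene.npz')) if tag!='scene' else dict(np.load('scene.npz'))
    h=cv2.cvtColor(s['image'],cv2.COLOR_RGB2HSV).astype(int);v=h[...,2]
    m=((h[...,0]<16)&(h[...,1]>95)&(v>125)).astype(np.uint8);m[:,:296]=0;m[:,345:]=0;m[:185]=0;m[230:]=0
    k=max(cv2.findContours(m,0,2)[0],key=cv2.contourArea);e=cv2.fitEllipse(k);print(tag,'egg ellipse',np.round(e[0],1),np.round(e[1],1),round(e[2],1),cv2.contourArea(k))
E
python3 -c "
from look import *
q('p')
for t in('scene','d','i','j','n','o','p'): lean(t)
im=dict(np.load('o_scene.npz'))['image'];print(cv2.cvtColor(im,cv2.COLOR_RGB2HSV)[[200,205,210,195],[327,327,327,342]])"
```

```text
16.7 egg [0.5174 0.2023] in tool [38.6 -0.5] F [ 0.4 -0.4  0.5]
scene egg px [315 185  35  31 828] [334.46 199.24] principal axis 116.4
scene egg ellipse [310.8 202. ] [12.3 15.6] 101.5 127.0
d egg ellipse [310.6 202.5] [12.8 15.8] 110.5 130.5
i egg ellipse [323.9 205.1] [12.8 15.6] 82.8 131.5
j egg ellipse [324.9 205.3] [12.5 16.6] 73.1 135.5
n egg ellipse [326.2 206.1] [11.2 16.7] 83.4 132.0
o egg ellipse [326.3 206.2] [11.8 16.4] 82.6 134.5
p egg ellipse [324.2 206.3] [12.3 16. ] 93.6 134.5
[[ 16 131 198]
 [ 15 136 176]
 [ 14 143 146]
 [ 12 156  85]]
```

Request:
{"method": "step_arm", "body": {
  "moves": [
    [-0.5,0,0,0,0,0,20],
    [-1,0,0,0,0,0,20],
    [-1.5,0,0,0,0,0,20],
    [-2,0,0,0,0,0,20],
    [-2.5,0,0,0,0,0,20],
    [-3,0,0,0,0,0,20],
    [-3.5,0,0,0,0,0,20],
    [-4,0,0,0,0,0,20]
  ]
}}

```text
clock: 17.6
tcp_pos: [0.5578, 0.2158, 0.0287]
orientation: [-0.486, 3.1, -0.002]
contact_force: [0.4, 0.5, -0.0]
grip_width: 0.0198
gripper_force: 0.0
```

```bash
python3 -c "
from look import *
q('s')
lean('s')
print(ring(dict(np.load('s_wrist.npz')),.054,(.522,.203),.024))"
```

```text
17.6 egg [0.5178 0.202 ] in tool [42.3 -0.9] F [ 0.4  0.5 -0. ]
scene egg px [315 185  35  31 860] [333.88 199.05] principal axis 107.9
s egg ellipse [324.1 206.3] [13. 16.] 84.1 141.0
(array([0.5206, 0.202 ]), 902, 0.0013, -0.0007)
```

```bash
cat >> look.py <<'E'
def tilt(tag,c):
    for n in('wrist','scene'):
        f=dict(np.load(f'{tag}_{n}.npz'));P=cloud(f);h=cv2.cvtColor(f['image'],cv2.COLOR_RGB2HSV).astype(int)
        d=np.hypot(P[...,0]-c[0],P[...,1]-c[1])
        m=(d<.030)&(P[...,2]>.040)&(P[...,2]<.066)&(h[...,1]<80)&(h[...,2]>(165 if n=='wrist' else 120))
        p=P[m]-[*c,0];
        if len(p)<20: print(n,len(p));continue
        A=np.c_[p[:,:2],np.ones(len(p))];w=np.ones(len(p))
        for _ in range(5):
            s=np.linalg.lstsq(A*w[:,None],p[:,2]*w,rcond=None)[0];w=1/(1+(abs(A@s-p[:,2])/.001)**2)
        g=(d<.006)&(h[...,1]>90)
        print(tag,n,len(p),'rim z',s[2].round(4),'slope deg',np.degrees(s[:2]).round(1),'res',np.median(abs(A@s-p[:,2])).round(4),'egg-top z',np.round(np.median(P[g][:,2]),4) if g.any() else None)
E
python3 -c "
from look import *
tilt('d',(.553,.2125));tilt('e',(.546,.21)) if 0 else 0
tilt('i',(.5217,.2035));tilt('n',(.5175,.2018));tilt('s',(.5206,.202))"
```

```text
d wrist 1709 rim z 0.0537 slope deg [-0.  0.] res 0.0004 egg-top z 0.0802
d scene 81 rim z 0.0557 slope deg [ 9.5 -8.5] res 0.0029 egg-top z 0.0822
i wrist 1681 rim z 0.0542 slope deg [13.4  4. ] res 0.0004 egg-top z 0.0797
i scene 65 rim z 0.0555 slope deg [15.4 -5.2] res 0.002 egg-top z 0.1667
n wrist 1659 rim z 0.0545 slope deg [13.3  4. ] res 0.0004 egg-top z 0.0791
n scene 67 rim z 0.0569 slope deg [15.  -6.4] res 0.0018 egg-top z 0.1773
s wrist 1711 rim z 0.052 slope deg [3.7 1.9] res 0.0004 egg-top z 0.0784
s scene 79 rim z 0.0532 slope deg [10.5 -4.3] res 0.0022 egg-top z 0.0806
```

```bash
cat >> look.py <<'E'
def foot(tag,c):
    f=dict(np.load(f'{tag}_wrist.npz'));P=cloud(f);h=cv2.cvtColor(f['image'],cv2.COLOR_RGB2HSV).astype(int)
    d=np.hypot(P[...,0]-c[0],P[...,1]-c[1]);m=(d<.030)&(P[...,2]>.040)&(P[...,2]<.066)&(h[...,1]<80)&(h[...,2]>165)
    p=P[m];A=np.c_[p[:,:2]-c,np.ones(len(p))];w=np.ones(len(p))
    for _ in range(5):
        s=np.linalg.lstsq(A*w[:,None],p[:,2]*w,rcond=None)[0];w=1/(1+(abs(A@s-p[:,2])/.001)**2)
    p=p[abs(A@s-p[:,2])<.0012];(x,y),rad=cv2.minEnclosingCircle((p[:,:2]*1e3).astype(np.float32))
    hull=cv2.convexHull((p[:,:2]*1e3).astype(np.float32))[:,0];e=cv2.fitEllipse(hull);rim=np.array(e[0])/1e3
    z=s[2]+s[:2]@(rim-c);n=np.array([-s[0],-s[1],1]);n/=np.linalg.norm(n);ft=np.array([*rim,z])-.047*n
    fl=lambda lo,hi,zz:None
    print(tag,'rim',rim.round(4),'z',z.round(4),'diam',np.round(e[1],1),'tilt',np.degrees(np.arccos(n[2])).round(1),'slope',np.degrees(s[:2]).round(1),'foot',ft.round(4));return ft
E
python3 -c "
from look import *
foot('d',(.553,.2125));foot('e',(.546,.21));foot('n',(.5175,.2018));foot('s',(.5206,.202))
f=dict(np.load('o_scene.npz'));R=cv2.Rodrigues(f['rvec'])[0];c=-R.T@np.ravel(f['tvec'])
a=ray(f,(308.1,216.5),0);n=np.array([-.952,-.306]);t=((np.array([.545,.230])-c[:2])@n)/((a-c)[:2]@n);print('tip',c+t*(a-c))
w=dict(np.load('d_wrist.npz'));P=cloud(w);d=np.hypot(P[...,0]-.5214,P[...,1]-.203)
m=(P[...,2]<.0055)&(P[...,2]>.002)&(d<.035);p=P[m];print('well floor pts',len(p),p.mean(0),p.min(0),p.max(0))
"
```

```text
d rim [0.5529 0.2126] z 0.0537 diam [47.1 47.2] tilt 0.0 slope [-0.  0.] foot [0.5529 0.2126 0.0067]
e rim [0.5461 0.2109] z 0.0537 diam [46.8 47.1] tilt 0.2 slope [ 0.2 -0. ] foot [0.5463 0.2109 0.0067]
n rim [0.5154 0.2017] z 0.0541 diam [46.1 47.1] tilt 13.6 slope [13.3  4. ] foot [0.526  0.2049 0.0084]
s rim [0.5206 0.2028] z 0.052 diam [47.1 47.3] tilt 4.1 slope [3.7 1.9] foot [0.5236 0.2044 0.0051]
tip [0.54519301 0.22939952 0.0341198 ]
well floor pts 5737 [0.51637266 0.20150522 0.0038177 ] [0.48710948 0.16831503 0.002012  ] [0.54604013 0.23717403 0.00549914]
```

The wrist depth gives a clean rim plane. The cup now rests tipped 4.1°, with its foot about 2.3 mm short of the middle. The fingertips were at z≈0.034, because they sit higher when part open, so they caught under the bowl. I'll go 10 mm lower and nudge again.

Request:
{"method": "step_arm", "body": {
  "moves": [
    [-3,0,0,0,0,0,20],
    [-3,0,4,0,0,0,20],
    [-3,0,8,0,0,0,20],
    [-3,0,10,0,0,0,20],
    [-1,0,10,0,0,0,20],
    [1,0,10,0,0,0,20],
    [3,0,10,0,0,0,20],
    [3,0,10,0,0,0,20]
  ]
}}

```text
clock: 18.5
tcp_pos: [0.5545, 0.2148, 0.0187]
orientation: [-0.486, 3.101, -0.002]
contact_force: [-0.1, -0.4, -0.3]
grip_width: 0.02
gripper_force: 0.0
```

Request:
{"method": "step_arm", "body": {
  "moves": [
    [0.4,0,0,0,0,0,20],
    [0.8,0,0,0,0,0,20],
    [1.2,0,0,0,0,0,20],
    [1.6,0,0,0,0,0,20],
    [2,0,0,0,0,0,20],
    [2.3,0,0,0,0,0,20],
    [2.3,0,0,0,0,0,20]
  ]
}}

```text
clock: 19.2
tcp_pos: [0.5528, 0.2142, 0.0187]
orientation: [-0.486, 3.1, -0.002]
contact_force: [0.4, 0.4, 1.3]
grip_width: 0.02
gripper_force: 0.3
```

```bash
python3 -c "
from look import *
q('t');foot('t',(.5206,.202))"
```

```text
19.2 egg [0.5169 0.2022] in tool [37.9 -0.5] F [0.4 0.4 1.3]
scene egg px [290 185  11  18 102] [293.25 192.34] principal axis 173.6
scene egg px [315 185  35  31 807] [334.71 199.57] principal axis 125.0
t rim [0.52   0.2032] z 0.0506 diam [46.9 47.2] tilt 0.1 slope [-0.1  0. ] foot [0.5199 0.2032 0.0036]
```

The cup has dropped: tilt 0.1°, foot at z≈4 mm. I'll back off along the push line, then go up.

Request:
{"method": "step_arm", "body": {
  "moves": [
    [-1,0,0,0,0,0,20],
    [-3,0,0,0,0,0,20],
    [-7,0,0,0,0,0,20],
    [-12,0,0,0,0,0,20],
    [-16,0,-5,0,0,0,20],
    [-18,0,-30,0,0,0,20],
    [-20,0,-70,0,0,0,20],
    [-20,0,-110,0,0,0,20]
  ]
}}

```text
clock: 20.1
tcp_pos: [0.5715, 0.2203, 0.1299]
orientation: [-0.486, 3.101, -0.003]
contact_force: [-0.3, 0.7, 0.9]
grip_width: 0.0198
gripper_force: 0.0
```

Request:
{"method": "step_arm", "body": {
  "moves": [
    [0,0,-40,0,0,0,20],
    [0,0,-70,0,0,0,20],
    [0,0,-80,0,0,0,20],
    [0,0,-80,0,0,0,20],
    [0,0,-80,0,0,0,20]
  ]
}}

```text
clock: 20.6
tcp_pos: [0.5704, 0.2202, 0.2075]
orientation: [-0.486, 3.102, -0.003]
contact_force: [0.3, -0.6, -0.3]
grip_width: 0.0203
gripper_force: 0.0
```

```bash
python3 -c "
from look import *
look('z',cup=(.52,.203),zc=.051);foot('z',(.52,.203))
f=dict(np.load('z_wrist.npz'));print('cup2',foot('z',(.529,.377)),egg(f,(.53,.377)),ring(f,.013,(.53,.377),.0655))"
```

```text
20.6 tcp [0.5704 0.2202 0.2075] X [-0.952 -0.306 -0.001] Y [-0.306  0.952 -0.002] F [ 0.3 -0.6 -0.3]
wrist saucer (array([0.5216, 0.2029]), 502, 0.0005, -0.0004) well (array([0.5207, 0.2043]), 257, 0.0015, 0.0001) rim (array([0.5206, 0.2029]), 291, 0.0009, -0.0007) egg [(array([0.5192, 0.2029]), np.int32(1474))]
z rim [0.5199 0.2031] z 0.0506 diam [46.4 47.2] tilt 0.2 slope [ 0.  -0.2] foot [0.5199 0.2029 0.0036]
z rim [0.5289 0.3774] z 0.0506 diam [46.2 47.3] tilt 0.4 slope [ 0.1 -0.4] foot [0.529  0.377  0.0036]
cup2 [0.52901557 0.37702744 0.00357053] [(array([0.5282, 0.3732]), np.int32(1417))] (array([0.5291, 0.376 ]), 429, 0.0004, 0.0)
```

The cup stands level at the same height as the reference cup. The saucer hasn't moved and the egg is in place. Handing in.

```bash
python3 -c "
from bench import r
print(r.hand_in())"
```

```text
the job is handed in; nothing more can be done
None
```

I pushed the misplaced egg cup into its saucer's well; in the last look it stood level with its egg in place, the saucer within about 1 mm of where it started, and I handed the job in at about 21 s.

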